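# Refit the clay warmer's push-to-start knob and hold it in

### The arm

A 6-joint arm with a two-finger parallel gripper is mounted at the origin on the work surface. World frame = base frame: x ahead of the robot, y to its left, z up, the work surface at z = 0. Lengths are in m, angles in degrees, forces in N, time in s.
With the tool pointing down it reaches from about 0.325 to 0.9 m from the base axis. Payload 6.1 kg.
Tool frame: the origin (TCP) lies midway between the tips of the shut fingers; the grasp point (between the pads) lies 19 mm behind it; x points along the fingers, z is the direction in which the jaws open and shut, and the axes are right-handed (so a half turn about x gives the same grasp; the last joint's range is limited). The gripper opens to 85 mm and grips with 20 to 120 N. Pads are 22 mm wide; open, the fingers measure 114 mm over their backs; the gripper's body (76 mm by 85 mm) begins 54 mm behind the grasp point. The pads swing forward as they close: fully open they stand 13 mm farther back than shut.
Start: joints at [-75.865, 12.628, 87.462, -0, 79.91, -7.225], TCP at [0.228, -0.582, 0.231] pointing down, gripper open.
Joint ranges: [-170.65, 170.65], [-52.31, 119.04], [5.05, 147.46], [-71.25, 251.25], [11.57, 151.72], [-153.62, 153.62]. Speed limits (degrees/s): [147.25, 147.25, 172.46, 180, 180, 180].

### API

Orientations are given as a 3x3 rotation matrix whose columns are the frame's x, y, z axes.
In Python, from cell import observe, vision, manip gives the robot as it stands. The module is installed in compiled form; this text tells all that it offers.
- The arm moves only by the shell command python3 -m inch 'ROWS' [FORCE]. ROWS is JSON, a list of rows, each an object with "travel": the shift along the tool's x, y, z in m, a list of three; "rot": the turn, a rotation vector about the tool's x, y, z in degrees, a list of three; "fingers": the gripper command: -1 is fully open, 1 is shut, values between are in proportion. A call has exactly 5 rows; each row shifts and turns the commanded pose from where the row before left it, along the tool's axes as they then stand; what a row does not reach is not made up. A row lasts 1/8 s, in which the tool goes at most 62.5 mm and 10.7 degrees, less where a joint would pass 70% of its speed; a pose out of reach is approached as far as the arm can. A call is refused whole if a number of a shift passes 0.0625 or a number of a turn 10.7, either way. A call with a gripper value outside its range is refused whole. The fingers move at their own pace and stop on an object; FORCE is the grip in N (left out, the last holds). Time passes only in rows, so rows that do not move let the fingers close, or fill a call up. It gives the time, the measured TCP pose, the force and the opening at its end, in the units of the state.
- observe(): the state, without advancing time (a new reading comes with each control period).
- vision.snapshot(name): name is "side" or "top" or "wrist"; returns the picture (400x640x3 uint8, blue, green, red); there is no depth.
- vision.calibration(name): a dict with "camera_matrix" (3x3 intrinsics, pixels), "dist_coeffs" ([k1, k2, p1, p2, k3] as OpenCV has them; the pictures are not rectified), "position" and "attitude" of the camera in the world; the wrist camera has in their place "T_tool_cam" (4x4, takes a point from camera to tool coordinates, whose origin is the TCP and whose axes are the tool frame's). Camera axes: x right, y up, looking along -z (the intrinsics and any distortion apply to the point x, -y, -z); pixel columns grow to the right and rows downward; lengths in m; the calibration is good to about 2 mm. A picture is of the moment at which its call begins: read the wrist's pose just before it. calibration takes no time and is no camera call.
- manip.finish_job(): hands the job in, once; it reports no verdict.
Trained networks look in the newest picture that a camera, given by its name, has taken for a name from the list of things; names that differ only in an ending like _2 or _b are one class to them, and where a whole thing is asked for, a point or a joint stands for the part that bears it (a point fixed in the world has none). Each returns a list of dicts, best first, with "score" (0 to 1); they miss things now and then, are a little off and sometimes report something else, mostly with a low value. They report only what shows in the picture. A call takes as long as a camera call.
- vision.recognise(query, camera): "centre" ([x, y, z] in m, in world coordinates, good to about 4 mm: the middle of the surface that is visible of it).
The state is a dict: "clock": time; "qpos": joint angles; "qvel": joint speeds; "joint_efforts": joint torques, N m; "tcp_pos": TCP position; "orientation": TCP orientation; "ft_force": force on the tool from outside, world axes, zero at the start; "wrist_torque": the same for the moment, N m; "finger_gap": opening from 0.0 (shut) to 1.0 (fully open).
Only numpy, scipy, OpenCV 4.12 (cv2) and the standard library are available. Lean on these libraries where they do the work, as an engineer would, in place of code of your own. Each camera call takes 0.05 s, during which the arm holds its last target.

### The job

The black control knob has come off the sculptor's clay warmer and lies on the green cutting mat. Pick it up, turn it so that the flat in its bore (under the pointer) matches the flat of the bare D-shaft on the warmer's front deck, push it fully home, then keep pressing it right in against the shaft's spring, as one does to start the warmer. Finish while still holding the knob pressed in - do not let go - and leave the other control and everything else on the desk as it was.

Things in the scene. Friction and masses are not known exactly. Their poses are not given: they have to be found in the camera images.
- knob: the loose control knob: black fluted plastic cylinder, 42 mm across, 32 mm high, 50 to 100 g, standing on its underside on the 3 mm thick mat; on its top a raised pointer rib (2.5 mm high, with a white line) runs from the centre to the rim. Can be gripped across its sides in any direction. Origin at the centre of its underside (the bore's mouth); z up; x points along the pointer
- bore_end (a point): the closed upper end of the knob's bore, on its axis, 18 mm above its underside; axes as the knob's. The bore opens downwards: a blind D-hole 13 mm across, 18 mm deep, its flat 2.5 mm from the axis on the pointer's side (+x), its mouth chamfered by 1.2 mm on the round and 0.8 mm on the flat
- pointer (a point): outer end of the loose knob's pointer: on the rim of its top, 21 mm from its axis and 32 mm above its underside
- shaft_tip (a point): centre of the top of the bare, upright steel D-shaft on the warmer's deck; x points out of its flat, z up. 12 mm across, flat 2 mm from the axis, its round edge chamfered by 1.2 mm at the top; at rest 87 mm above the table. The knob matches when its x and this x point the same way (slides on freely within about 5 degrees) and is home when the tip meets the bore's end: underside 18 mm below this point
- bezel (a point): foot of the bare shaft, on the deck 60 mm above the table, in the middle of a thin black disc with tick marks; x towards the back of the warmer, z up. It may be the left or the right of the two controls. At rest the tip is 27 mm above this point; a knob that is home has its underside 9 mm above it, pressed to the stop 4 mm
- press (a joint): how far the shaft is pushed down into the warmer: 0 at rest, 0.005 m at its stop; spring force about 4 N at rest rising to 8 N at the stop; it springs back when released. The shaft also goes down when something merely stands on its tip, so this alone does not show that the knob is home
- shaft (a joint): angle of the D-shaft about its upright axis, anticlockwise from above positive; at 0 its flat faces the bezel's x, the back of the warmer; stiff to turn (0.08 Nm), end stops at -2.4 and 2.4 rad. It need not be turned
- warmer: the clay warmer: a low hot plate, 300 mm deep (its x), 280 mm wide (its y), white case with a bare steel front deck 60 mm above the table and, behind the deck, a raised aluminium warming plate (70 mm above the table); fixed to the desk. Origin at the centre of its underside; its -x side is the front, with the two controls 110 mm in front of the origin and 60 mm to the left and right of it
- fitted_pointer (a point): rim end of the pointer on the other control's knob (same knob, already fitted: 42 mm across, its top 41 mm above the deck, its axis 120 mm from the bare shaft); not to be turned or moved
- modelling_tool: bystander: flat wooden modelling tool, 185 x 13 x 8 mm, lying on the mat; origin under its middle, x along it
- loop_tool: bystander: wire-loop modelling tool, 190 x 24 x 12 mm, lying on the mat; origin under its middle, x along it towards the loop
- jar_lid: bystander: plain black jar lid, 54 mm across and 13 mm high (wider and much lower than the knob, no pointer), lying on the mat; origin at the centre of its underside
- brass_pot: bystander: round lidded brass pot, 80 mm across, 73 mm high, standing on the mat; origin at the centre of its underside
- figurine: bystander: white plaster figurine on a round rock base, 92 mm across, 185 mm high, standing on the mat; origin at the centre of its underside
- jar: bystander: small glass jar with a white cap, 52 mm across, 62 mm high, standing left of the warmer; origin at the centre of its underside
- pan: bystander: empty steel pan, 110 mm across, 32 mm high, with two black side handles (about 175 mm over them, along its y), standing on the warming plate; origin at the centre of its underside

How it is judged (in metres and radians):
On the way, in this order (a step that is already met when the one before it is completed fails the run):
1. the knob is picked up, its underside more than 40 mm above the table (height (world z) of knob above 0.04 m and contact force between the fingers and knob above 1.5 N), for 0.2 s.
2. the knob is home on the D-shaft: the shaft's tip at least 16.5 mm into the bore, pointer over the flat (z of knob in the frame of shaft_tip below -0.0165 m and horizontal distance between knob and shaft_tip below 0.002 m and angle between the x axis of knob and the x axis of shaft_tip, either way round below 0.2 rad and x of pointer in the frame of shaft_tip above 0.018 m), for 0.2 s.
At the end, for the whole second after the job is handed in: The robot still holds the knob: its fingers touch it with more than 1.5 N; the knob is home on the D-shaft (tip at least 16.5 mm into the 18 mm bore, axes within 2 mm, pointer on the side of the shaft's flat within 0.2 rad) and the shaft is kept pushed in by more than 3.5 mm of its 5 mm travel (all of step 2 and value of joint press above 0.0035 m and contact force between the fingers and knob above 1.5 N); the arm keeps its last pose, push and grip.
It fails at once if a bystander (tool, lid, pot, figurine, jar or pan) is moved by more than 25 mm (distance of any of modelling_tool, loop_tool, jar_lid, brass_pot, figurine, jar, pan from where it was at the start of the episode above 0.025 m).
It fails at once if the other control's knob is turned (its pointer moves more than 10 mm) (distance of fitted_pointer from where it was at the start of the episode above 0.01 m).
It also fails if it takes over 45 s, if anything falls off the work surface, if the arm or the gripper's body presses on something with over 40 N, if the wrist force passes 120 N, or if a joint passes its speed limit or range.

## Working session

There is one attempt and no reset: what is moved stays moved. The work goes in short steps, Python scripts to look and compute and a shell command to move; the robot and the scene stay as the last step left them, time stands still between calls to the robot, and variables do not carry over. Pictures are saved under pics/ and viewed, and the job is handed in when it is done.

```bash
mkdir -p pics; ls; python3 - <<'E'
from cell import observe, vision, manip
import cv2, numpy as np
print(observe())
for n in ["top","side","wrist"]:
    cv2.imwrite(f"pics/{n}0.png",vision.snapshot(n))
    print(n,vision.calibration(n))
for q in ["knob","bezel","shaft_tip","fitted_pointer","pointer"]:
    for c in ["top","side"]:
        for r in vision.recognise(q,c)[:3]: print(q,c,r)
print(observe()["clock"])
E
```

```text
pics
{'clock': 0.0, 'qpos': array([-7.58677594e+01,  1.26755998e+01,  8.75273927e+01, -1.14031093e-03,
        7.99110175e+01, -7.22573630e+00]), 'qvel': array([ 0.07933491,  0.06539673,  0.01284528,  0.08797691, -0.0333894 ,
        0.00394233]), 'joint_efforts': array([ 9.44903622e-04, -4.96890843e+01, -3.89391339e+01, -5.68336077e-05,
        1.09330507e-02,  1.57420828e-05]), 'tcp_pos': array([ 0.22745046, -0.58147419,  0.23018035]), 'orientation': array([[-5.04844267e-04,  9.31321963e-01,  3.64196577e-01],
       [ 1.92484117e-03,  3.64196854e-01, -9.31320002e-01],
       [-9.99998020e-01,  2.30849000e-04, -1.97650955e-03]]), 'ft_force': array([-0.07295685,  0.62206881,  0.10050864]), 'wrist_torque': array([-0.01059509, -0.07743759,  0.02616072]), 'finger_gap': 1.0037140502571424}
top {'camera_matrix': array([[514.06044613,   0.        , 313.45804857],
       [  0.        , 514.06044613, 200.18731276],
       [  0.        ,   0.        ,   1.        ]]), 'dist_coeffs': array([-0.06444844,  0.        ,  0.        ,  0.        ,  0.        ]), 'position': array([ 0.46216566, -0.00
[... 1205 characters left out ...]
        -1.44078975e-04],
       [ 0.00000000e+00,  0.00000000e+00,  0.00000000e+00,
         1.00000000e+00]])}
knob top {'centre': [0.4714, -0.2107, 0.0323], 'score': 0.53}
knob side {'centre': [0.4732, -0.1937, 0.0287], 'score': 0.47}
bezel top {'centre': [0.491, 0.261, 0.0648], 'score': 0.77}
bezel side {'centre': [0.4834, 0.2617, 0.0597], 'score': 0.75}
bezel side {'centre': [0.6304, -0.2534, 0.0102], 'score': 0.33}
fitted_pointer top {'centre': [0.5055, 0.1406, 0.101], 'score': 0.67}
fitted_pointer side {'centre': [0.5038, 0.1532, 0.098], 'score': 0.84}
pointer top {'centre': [0.4725, -0.2043, 0.0371], 'score': 0.57}
pointer side {'centre': [0.472, -0.1942, 0.0281], 'score': 0.64}
0.65
```

```bash
python3 - <<'E'
import cv2
a=cv2.imread("pics/top0.png")
cv2.imwrite("pics/top0_knob.png",cv2.resize(a[150:250,340:440],None,fx=6,fy=6,interpolation=2)) 
cv2.imwrite("pics/top0_sh.png",cv2.resize(a[140:240,180:290],None,fx=5,fy=5,interpolation=2))
E
```

```text
(no output)
```

View pics/top0.png

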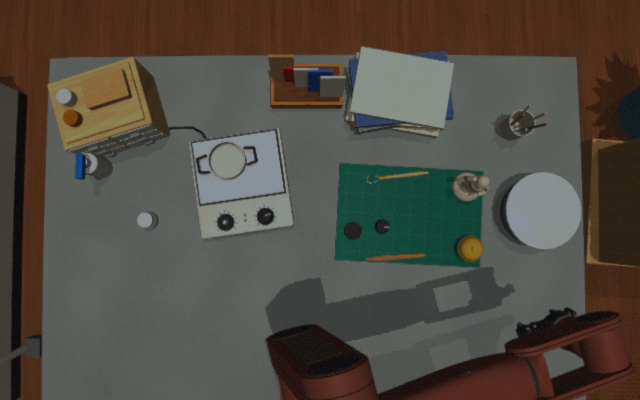

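View pics/side0.png

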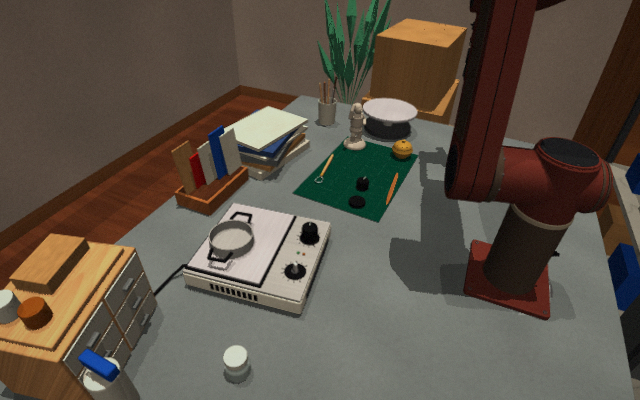

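View pics/wrist0.png

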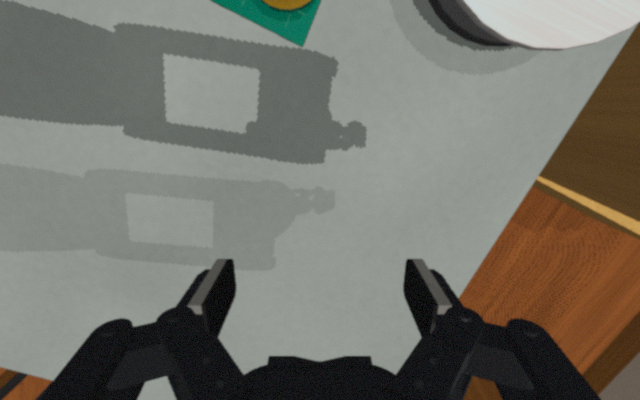

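View crops.

The top view shows the loose knob at about (383,227) with the jar lid at (353,231). The bare shaft is at (226,221) and the fitted knob at (265,216). I'll check the zooms.

View pics/top0_knob.png

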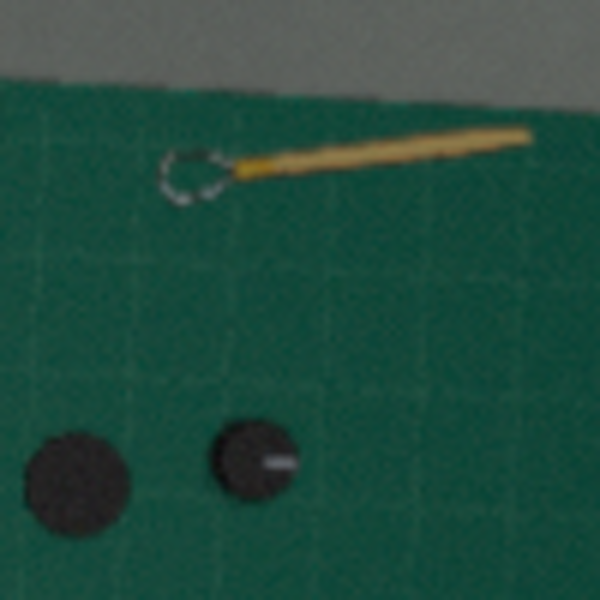

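View pics/top0_sh.png

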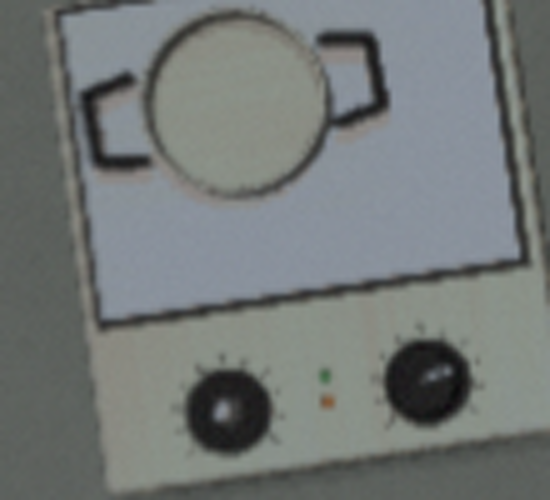

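The knob's pointer points to image right (about -y). The shaft needs a closer look, so I'll fly over the knob first, then the shaft.

```bash
python3 -m inch '[{"travel":[0,0.036,-0.0257],"rot":[0,0,0],"fingers":-1},{"travel":[0,0.036,-0.0257],"rot":[0,0,0],"fingers":-1},{"travel":[0,0.036,-0.0257],"rot":[0,0,0],"fingers":-1},{"travel":[0,0.036,-0.0257],"rot":[0,0,0],"fingers":-1},{"travel":[0,0.036,-0.0257],"rot":[0,0,0],"fingers":-1}]'
python3 -m inch '[{"travel":[0.01,0.036,-0.0257],"rot":[0,0,0],"fingers":-1},{"travel":[0.01,0.036,-0.0257],"rot":[0,0,0],"fingers":-1},{"travel":[0.01,0.036,-0.0257],"rot":[0,0,0],"fingers":-1},{"travel":[0.01,0.036,-0.0257],"rot":[0,0,0],"fingers":-1},{"travel":[0.01,0.036,-0.0257],"rot":[0,0,0],"fingers":-1}]'
cat > h.py <<'E'
from cell import observe, vision, manip
import cv2, numpy as np
def cam(n,s):
    c=vision.calibration(n); K=c["camera_matrix"]; D=c["dist_coeffs"]
    if n=="wrist":
        T=c["T_tool_cam"]; R=s["orientation"]@T[:3,:3]; p=s["tcp_pos"]+s["orientation"]@T[:3,3]
    else: R=c["attitude"]; p=c["position"]
    return K,D,R,p
def ray(C,uv,z):
    K,D,R,p=C
    q=cv2.undistortPoints(np.array([[uv]],float),K,D)[0,0]
    d=R@np.array([q[0],-q[1],-1.]); return p+d*(z-p[2])/d[2]
def proj(C,P):
    K,D,R,p=C
    v=(np.atleast_2d(P)-p)@R; v=v*[1,-1,-1]
    return cv2.projectPoints(v,np.zeros(3),np.zeros(3),K,D)[0][:,0]
def shot(n,f):
    s=observe(); im=vision.snapshot(n); cv2.imwrite(f"pics/{f}.png",im)
    np.savez(f"pics/{f}.npz",orientation=s["orientation"],tcp_pos=s["tcp_pos"]); return im,cam(n,s),s
E
python3 - <<'E'
from h import *
im,C,s=shot("wrist","w1")
print(s["tcp_pos"],s["clock"],s["ft_force"])
for q in ["knob","pointer"]: print(q,vision.recognise(q,"wrist"))
u=proj(C,[.4714,-.2107,.035])[0]; print(u)
x,y=map(int,u); c=im[max(0,y-60):y+60,max(0,x-75):x+75]; cv2.imwrite("pics/w1c.png",cv2.resize(c,None,fx=5,fy=5,interpolation=2)); print(max(0,y-60),max(0,x-75))
E
```

```text
clock: 1.27
tcp_pos: [0.3491, -0.3957, 0.2315]
orientation: [[0.0, 0.931, 0.364], [-0.0, 0.364, -0.931], [-1.0, 0.0, 0.001]]
ft_force: [-0.2, -0.4, -0.1]
finger_gap: 1.0
clock: 1.9
tcp_pos: [0.4701, -0.2104, 0.1813]
orientation: [[0.001, 0.931, 0.364], [-0.0, 0.364, -0.931], [-1.0, 0.0, 0.001]]
ft_force: [0.2, 0.0, 0.2]
finger_gap: 1.005
[ 0.4700661  -0.21040344  0.18131143] 1.9 [0.19057464 0.03915171 0.16258008]
knob [{'centre': [0.4809, -0.2104, 0.0336], 'score': 0.85}]
pointer [{'centre': [0.4775, -0.207, 0.0383], 'score': 0.75}]
[320.09654081 184.22952889]
124 245
```

View pics/w1.png

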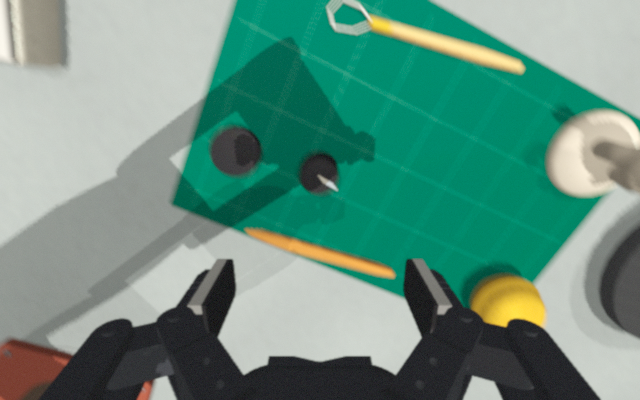

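View pics/w1c.png

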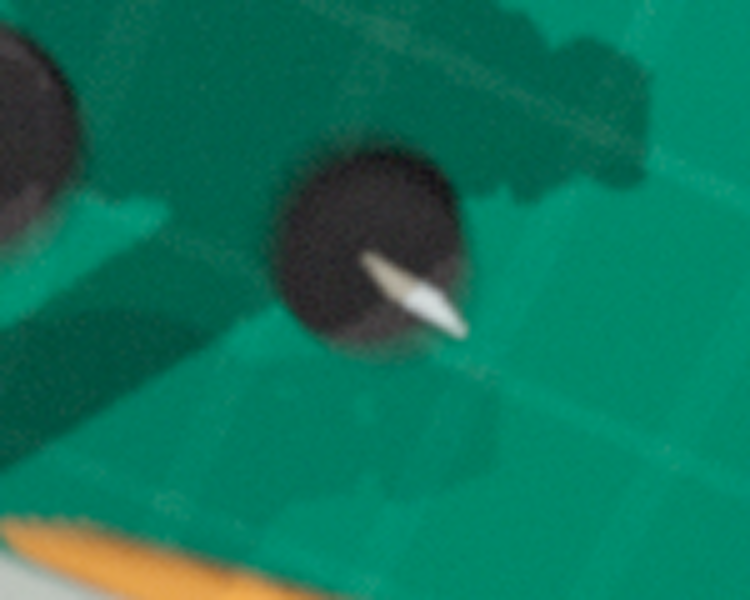

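```bash
python3 - <<'E'
from h import *
s=dict(np.load("pics/w1.npz")); C=cam("wrist",s)
for z in (.035,.0375):
    a=ray(C,(318,175),z); b=ray(C,(338,191),z); d=b-a
    print(z,a,b,np.hypot(*d[:2]),np.degrees(np.arctan2(d[1],d[0])))
# knob silhouette: fit centre at tops
im=cv2.imread("pics/w1.png"); t=np.linspace(0,2*np.pi,60)
o=cv2.resize(im[120:240,245:395],None,fx=5,fy=5,interpolation=2)
for (cx,cy,yaw) in [(.478,-.2107,-90)]:
  for z,col in((.035,(0,0,255)),(.003,(255,255,0))):
    P=np.c_[cx+.021*np.cos(t),cy+.021*np.sin(t),0*t+z]
    q=((proj(C,P)-[245,120])*5).astype(int); cv2.polylines(o,[q],True,col,1)
cv2.imwrite("pics/w1o.png",o)
E
```

```text
0.035 [ 0.47959231 -0.2052367   0.035     ] [ 0.47135349 -0.23034509  0.035     ] 0.02642554997886151 -108.16623962147985
0.0375 [ 0.48019762 -0.20501029  0.0375    ] [ 0.47202994 -0.22990186  0.0375    ] 0.026197349746039354 -108.16623962147973
```

View pics/w1o.png

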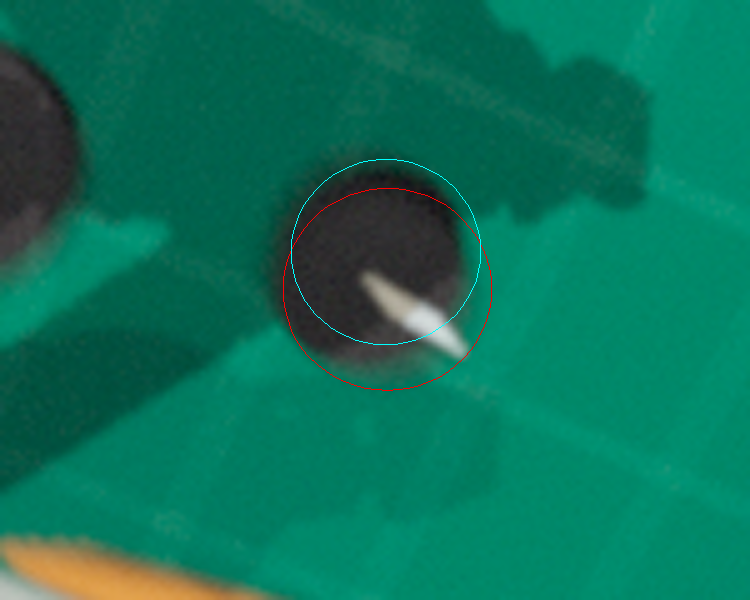

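```bash
python3 -m inch '[{"travel":[0.02,-0.01,0],"rot":[0,0,0],"fingers":-1},{"travel":[0.02,0,0],"rot":[0,0,0],"fingers":-1},{"travel":[0,0,0],"rot":[0,0,0],"fingers":-1},{"travel":[0,0,0],"rot":[0,0,0],"fingers":-1},{"travel":[0,0,0],"rot":[0,0,0],"fingers":-1}]'
python3 - <<'E'
from h import *
im,C,s=shot("wrist","w2")
print(s["tcp_pos"],s["clock"])
for q in ["knob","pointer"]: print(q,vision.recognise(q,"wrist"))
u=proj(C,[.478,-.2107,.035])[0]; print(u)
x,y=map(int,u); y0,x0=max(0,y-60),x-75; print(y0,x0); cv2.imwrite("pics/w2c.png",cv2.resize(im[y0:y0+120,x0:x0+150],None,fx=5,fy=5,interpolation=2))
E
```

```text
clock: 2.68
tcp_pos: [0.4606, -0.216, 0.1425]
orientation: [[0.002, 0.931, 0.364], [-0.001, 0.364, -0.931], [-1.0, 0.001, 0.002]]
ft_force: [0.1, -0.0, -0.6]
finger_gap: 1.003
[ 0.46058474 -0.21598068  0.14253218] 2.675
knob [{'centre': [0.4822, -0.2072, 0.0375], 'score': 0.8}]
pointer [{'centre': [0.4776, -0.2073, 0.0365], 'score': 0.56}]
[320.88238107 178.01172098]
118 245
```

View pics/w2c.png

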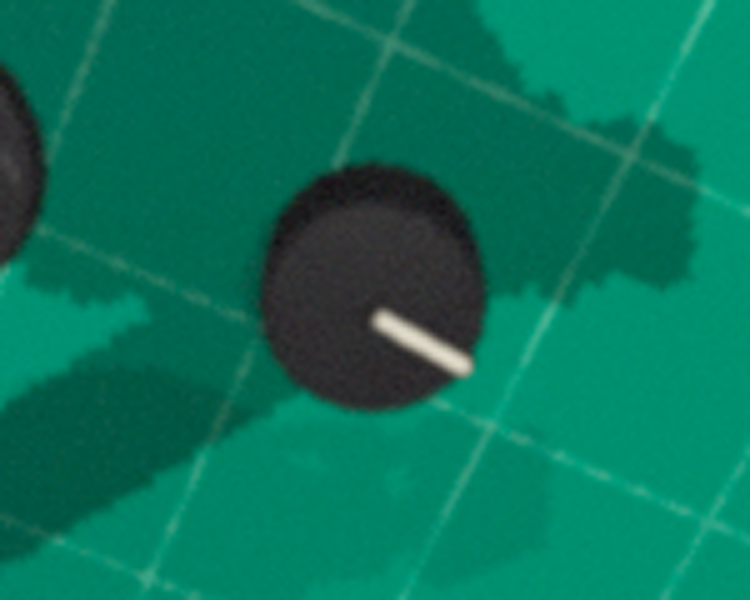

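```bash
python3 - <<'E'
from h import *
s=dict(np.load("pics/w2.npz")); C=cam("wrist",s)
f=lambda x,y:(245+x/5,118+y/5)
a=ray(C,f(378,318),.0375); b=ray(C,f(470,370),.0375); d=b-a
print(a,b,np.hypot(*d[:2]),np.degrees(np.arctan2(d[1],d[0])))
c=ray(C,f(374,307),.035); print(c)
im=cv2.imread("pics/w2.png"); t=np.linspace(0,2*np.pi,60)
o=cv2.resize(im[118:238,245:395],None,fx=5,fy=5,interpolation=2)
for z,col in((.035,(0,0,255)),(.003,(255,255,0))):
    P=np.c_[c[0]+.021*np.cos(t),c[1]+.021*np.sin(t),0*t+z]
    cv2.polylines(o,[((proj(C,P)-[245,118])*5).astype(int)],True,col,1)
cv2.imwrite("pics/w2o.png",o)
E
```

```text
[ 0.47554366 -0.21138339  0.0375    ] [ 0.47260426 -0.22985245  0.0375    ] 0.018701502608175106 -99.04293016750472
[ 0.47649274 -0.21027743  0.035     ]
```

View pics/w2o.png

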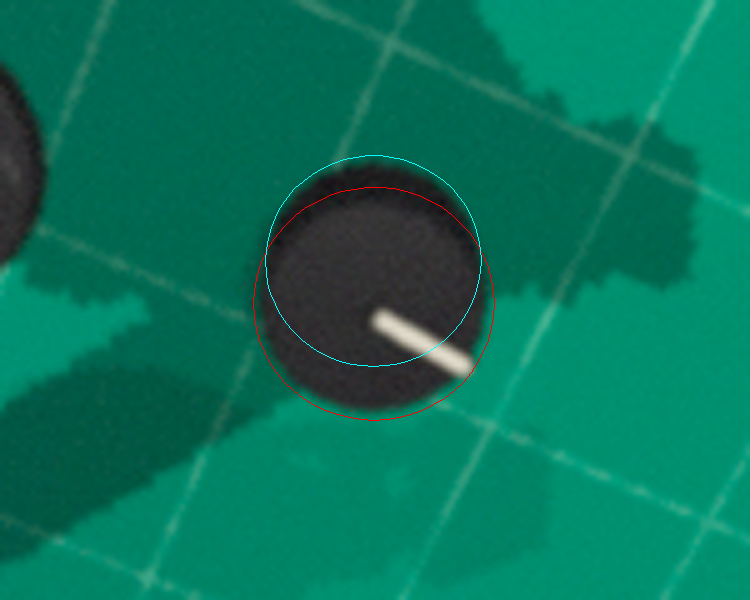

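```bash
python3 -m inch '[{"travel":[-0.029,0.0207,-0.0484],"rot":[0,0,0],"fingers":-1},{"travel":[-0.029,0.0207,-0.0484],"rot":[0,0,0],"fingers":-1},{"travel":[0,0.0207,-0.0484],"rot":[0,0,0],"fingers":-1},{"travel":[0,0.0207,-0.0484],"rot":[0,0,0],"fingers":-1},{"travel":[0,0.0207,-0.0484],"rot":[0,0,0],"fingers":-1}]'
python3 -m inch '[{"travel":[0,0.0207,-0.0484],"rot":[0,0,0],"fingers":-1},{"travel":[0,0.0207,-0.0484],"rot":[0,0,0],"fingers":-1},{"travel":[0,0.0207,-0.0484],"rot":[0,0,0],"fingers":-1},{"travel":[0,0.0207,-0.0484],"rot":[0,0,0],"fingers":-1},{"travel":[0,0,0],"rot":[0,0,0],"fingers":-1}]'
python3 -m inch '[{"travel":[0,0,0],"rot":[0,0,0],"fingers":-1},{"travel":[0,0,0],"rot":[0,0,0],"fingers":-1},{"travel":[0,0,0],"rot":[0,0,0],"fingers":-1},{"travel":[0,0,0],"rot":[0,0,0],"fingers":-1},{"travel":[0,0,0],"rot":[0,0,0],"fingers":-1}]'
python3 - <<'E'
from h import *
im,C,s=shot("wrist","w3")
print(s["tcp_pos"],s["clock"])
for q in ["shaft_tip","bezel","fitted_pointer"]: print(q,vision.recognise(q,"wrist"))
u=proj(C,[.487,.261,.087])[0]; print(u)
x,y=map(int,u); y0,x0=max(0,y-50),x-60; print(y0,x0); cv2.imwrite("pics/w3c.png",cv2.resize(im[y0:y0+100,x0:x0+120],None,fx=6,fy=6,interpolation=2))
E
```

```text
clock: 3.45
tcp_pos: [0.4683, 0.0495, 0.2]
orientation: [[0.002, 0.931, 0.364], [-0.0, 0.364, -0.931], [-1.0, 0.001, 0.001]]
ft_force: [2.5, -0.5, -0.8]
finger_gap: 0.998
clock: 4.08
tcp_pos: [0.4744, 0.2616, 0.1995]
orientation: [[0.0, 0.93, 0.369], [0.001, 0.369, -0.93], [-1.0, 0.001, -0.001]]
ft_force: [0.9, -0.3, -0.3]
finger_gap: 1.002
clock: 4.7
tcp_pos: [0.475, 0.2579, 0.1994]
orientation: [[0.0, 0.932, 0.364], [0.0, 0.364, -0.932], [-1.0, 0.0, 0.0]]
ft_force: [-0.4, 0.2, -0.5]
finger_gap: 0.999
[0.47496808 0.25792389 0.199393  ] 4.7
shaft_tip [{'centre': [0.4923, 0.2592, 0.0907], 'score': 0.53}]
bezel [{'centre': [0.4917, 0.2631, 0.0638], 'score': 0.92}]
fitted_pointer [{'centre': [0.5049, 0.1492, 0.1028], 'score': 0.81}]
[321.14931034 182.79070792]
132 261
```

View pics/w3.png

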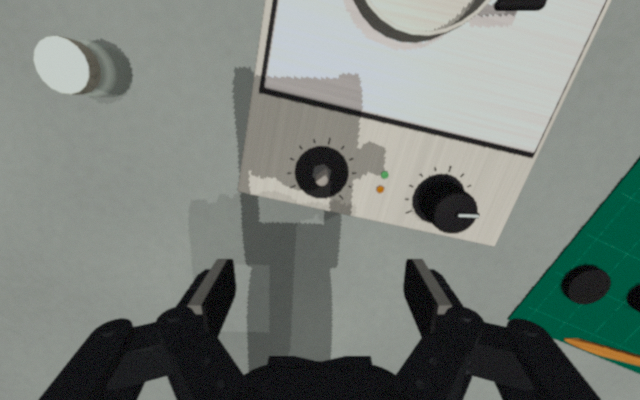

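View pics/w3c.png

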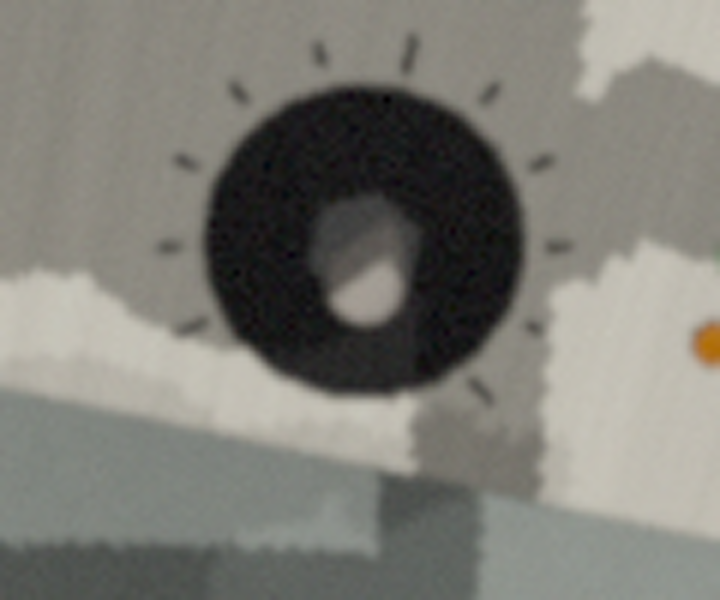

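```bash
python3 -m inch '[{"travel":[0.025,0,0],"rot":[0,0,0],"fingers":-1},{"travel":[0.03,0,0],"rot":[0,0,0],"fingers":-1},{"travel":[0,0,0],"rot":[0,0,0],"fingers":-1},{"travel":[0,0,0],"rot":[0,0,0],"fingers":-1},{"travel":[0,0,0],"rot":[0,0,0],"fingers":-1}]'
python3 - <<'E'
from h import *
im,C,s=shot("wrist","w4")
print(s["tcp_pos"],s["clock"])
for q in ["shaft_tip","bezel","fitted_pointer"]: print(q,vision.recognise(q,"wrist"))
u=proj(C,[.487,.261,.087])[0]; print(u)
x,y=map(int,u); y0,x0=max(0,y-40),x-50; print(y0,x0); cv2.imwrite("pics/w4c.png",cv2.resize(im[y0:y0+75,x0:x0+100],None,fx=8,fy=8,interpolation=2))
E
```

```text
clock: 5.52
tcp_pos: [0.4759, 0.2587, 0.146]
orientation: [[0.002, 0.931, 0.364], [0.001, 0.364, -0.931], [-1.0, 0.003, 0.0]]
ft_force: [0.5, 0.6, 0.5]
finger_gap: 1.0
[0.47586501 0.25871781 0.14597435] 5.525
shaft_tip [{'centre': [0.4908, 0.2644, 0.0897], 'score': 0.86}]
bezel [{'centre': [0.4926, 0.2614, 0.0631], 'score': 0.61}, {'centre': [0.6192, 0.2372, 0.0834], 'score': 0.22}, {'centre': [0.4906, 0.2629, 0.0901], 'score': 0.16}]
fitted_pointer [{'centre': [0.5107, 0.152, 0.1031], 'score': 0.92}, {'centre': [0.4882, 0.262, 0.0853], 'score': 0.7}]
[322.16325715 204.84188207]
164 272
```

View pics/w4c.png

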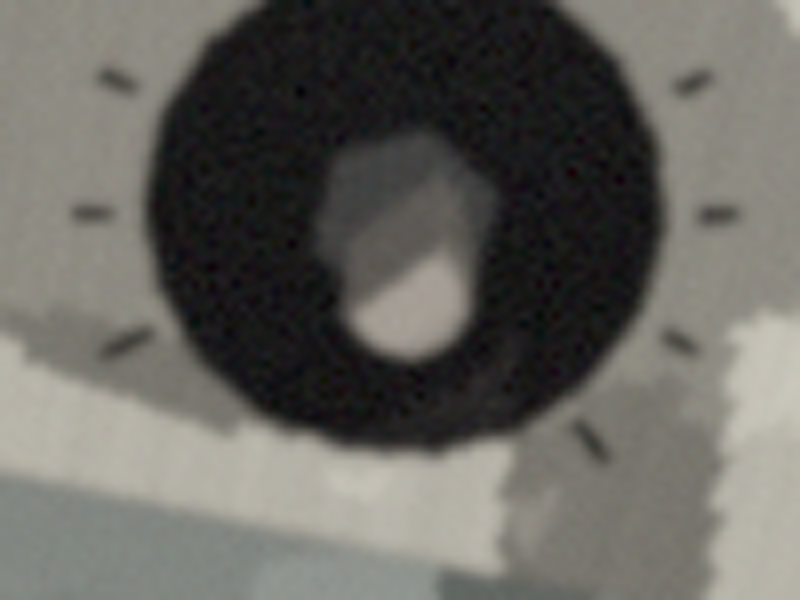

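```bash
python3 - <<'E'
from h import *
s=dict(np.load("pics/w4.npz")); C=cam("wrist",s); im=cv2.imread("pics/w4.png")
x0,y0=272,164; f=lambda x,y:(x0+x/8,y0+y/8)
g=cv2.cvtColor(im,6); m=(g<45).astype(np.uint8); m[:, :x0]=0; m[:,x0+95:]=0; m[250:]=0; m[:130]=0
cs,_=cv2.findContours(m,0,1); k=max(cs,key=cv2.contourArea); e=cv2.fitEllipse(cv2.convexHull(k)); print(e)
print("disc centre",ray(C,e[0],.061), ray(C,(e[0][0]-e[1][0]/2,e[0][1]),.061)-ray(C,(e[0][0]+e[1][0]/2,e[0][1]),.061))
a=ray(C,f(352,310),.087); b=ray(C,f(445,250),.087); d=b-a
n=np.array([-d[1],d[0]]);  # left of direction a->b seen from above
n/=np.linalg.norm(n)
print(a,b,np.linalg.norm(d),"normal yaw",np.degrees(np.arctan2(n[1],n[0])))
print(ray(C,f(408,305),.087))
def D(c,yaw,r,fl,z):
    t0=np.arccos(fl/r); t=np.linspace(t0,2*np.pi-t0,50)+yaw
    return np.c_[c[0]+r*np.cos(t),c[1]+r*np.sin(t),0*t+z]
import sys
c=ray(C,e[0],.061)
yaw=np.arctan2(n[1],n[0])
o=cv2.resize(im[y0:y0+75,x0:x0+100],None,fx=8,fy=8,interpolation=2)
for r,z,col in((.0048,.087,(0,0,255)),(.006,.0858,(0,255,255)),(.006,.061,(255,255,0))):
    cv2.polylines(o,[((proj(C,D(c,yaw,r,.002,z))-[x0,y0]+.5)*8).astype(int)],True,col,1)
cv2.imwrite("pics/w4o.png",o)
E
```

```text
((322.1533203125, 189.2124481201172), (60.02715301513672, 62.844505310058594), 86.99014282226562)
disc centre [0.49065557 0.26219488 0.061     ] [-0.01754542  0.04487674  0.        ]
[0.48687433 0.26573788 0.087     ] [0.495228   0.26004122 0.087     ] 0.01011116825587661 normal yaw 55.708563070616805
[0.4891617  0.26120364 0.087     ]
```

View pics/w4o.png

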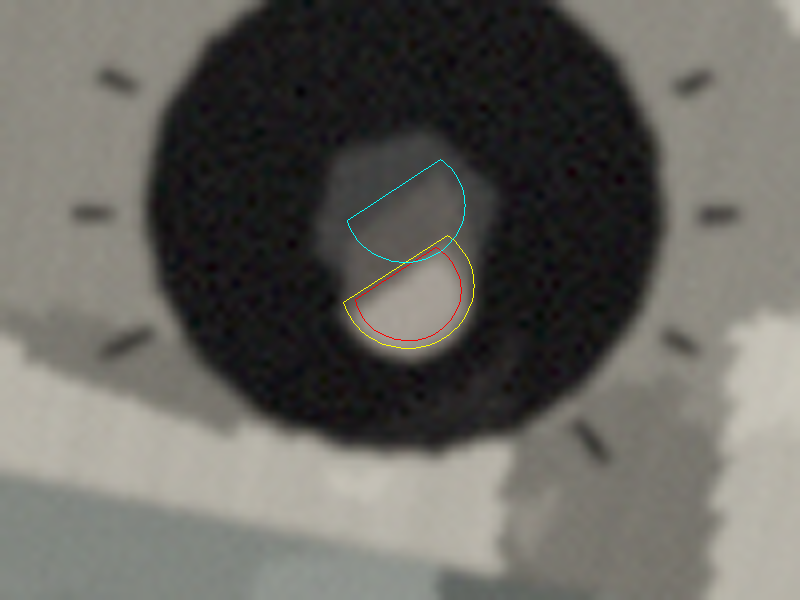

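The shaft is at about (0.490, 0.262) with its flat at yaw 56°. The knob is at (0.476, -0.2105) with its pointer at about -99°. The current jaw angle suits both poses with joint 6 in range, so I'm returning to the knob.

```bash
python3 -m inch '[{"travel":[0,-0.019,0.0485],"rot":[0,0,0],"fingers":-0.45},{"travel":[0,-0.019,0.0485],"rot":[0,0,0],"fingers":-0.45},{"travel":[0,-0.019,0.0485],"rot":[0,0,0],"fingers":-0.45},{"travel":[0,-0.019,0.0485],"rot":[0,0,0],"fingers":-0.45},{"travel":[0,-0.019,0.0485],"rot":[0,0,0],"fingers":-0.45}]' 60
python3 -m inch '[{"travel":[0,-0.019,0.0485],"rot":[0,0,0],"fingers":-0.45},{"travel":[0,-0.019,0.0485],"rot":[0,0,0],"fingers":-0.45},{"travel":[0,-0.019,0.0485],"rot":[0,0,0],"fingers":-0.45},{"travel":[0.03,-0.019,0.0485],"rot":[0,0,0],"fingers":-0.45},{"travel":[0.03,0,0],"rot":[0,0,0],"fingers":-0.45}]'
python3 -m inch '[{"travel":[0,0,0],"rot":[0,0,0],"fingers":-0.45},{"travel":[0,0,0],"rot":[0,0,0],"fingers":-0.45},{"travel":[0,0,0],"rot":[0,0,0],"fingers":-0.45},{"travel":[0,0,0],"rot":[0,0,0],"fingers":-0.45},{"travel":[0,0,0],"rot":[0,0,0],"fingers":-0.45}]'
python3 - <<'E'
from h import *
im,C,s=shot("wrist","w5")
d=np.array([.476,-.2105,.007])-s["tcp_pos"]
print(s["tcp_pos"],s["clock"],s["orientation"].T@d)
E
```

```text
clock: 6.35
tcp_pos: [0.4748, -0.0038, 0.1449]
orientation: [[0.001, 0.931, 0.364], [-0.0, 0.364, -0.931], [-1.0, 0.001, 0.001]]
ft_force: [0.8, -0.3, -0.6]
finger_gap: 0.728
clock: 6.98
tcp_pos: [0.4752, -0.2147, 0.0848]
orientation: [[0.003, 0.933, 0.36], [-0.003, 0.36, -0.933], [-1.0, 0.002, 0.003]]
ft_force: [-1.1, -0.1, -1.3]
finger_gap: 0.725
clock: 7.6
tcp_pos: [0.475, -0.2104, 0.085]
orientation: [[0.001, 0.931, 0.365], [-0.001, 0.365, -0.931], [-1.0, 0.001, 0.001]]
ft_force: [-0.5, -0.6, -0.4]
finger_gap: 0.723
[ 0.47497061 -0.21039057  0.08495944] 7.6 [0.0779604  0.00086817 0.00041038]
```

View pics/w5.png

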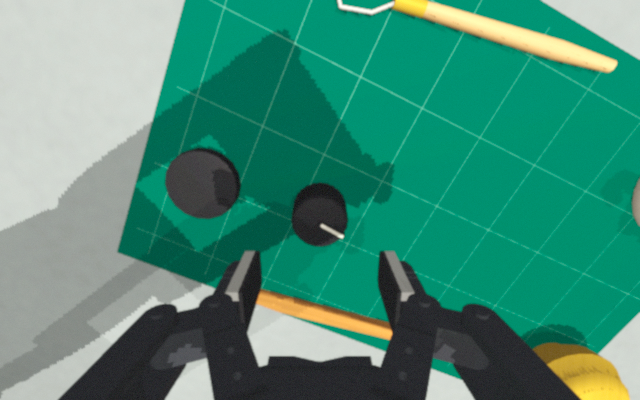

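The knob sits midway between the fingers (column 320), and the lid and tool are clear. I'll descend and grip.

```bash
python3 -m inch '[{"travel":[0.025,0.001,0],"rot":[0,0,0],"fingers":-0.45},{"travel":[0.025,0,0],"rot":[0,0,0],"fingers":-0.45},{"travel":[0.02,0,0],"rot":[0,0,0],"fingers":-0.45},{"travel":[0.007,0,0],"rot":[0,0,0],"fingers":-0.45},{"travel":[0,0,0],"rot":[0,0,0],"fingers":-0.45}]'
python3 -m inch '[{"travel":[0,0,0],"rot":[0,0,0],"fingers":-0.1},{"travel":[0,0,0],"rot":[0,0,0],"fingers":0.3},{"travel":[0,0,0],"rot":[0,0,0],"fingers":1},{"travel":[0,0,0],"rot":[0,0,0],"fingers":1},{"travel":[0,0,0],"rot":[0,0,0],"fingers":1}]' 60
python3 - <<'E'
from h import *
im,C,s=shot("wrist","w6"); print(s["tcp_pos"],s["finger_gap"],s["ft_force"])
E
```

```text
clock: 8.28
tcp_pos: [0.4754, -0.21, 0.0072]
orientation: [[-0.001, 0.931, 0.364], [0.0, 0.364, -0.931], [-1.0, -0.0, -0.001]]
ft_force: [-0.6, 0.5, -0.0]
finger_gap: 0.724
clock: 8.9
tcp_pos: [0.4766, -0.2108, 0.0087]
orientation: [[0.002, 0.931, 0.364], [-0.001, 0.364, -0.931], [-1.0, 0.002, 0.002]]
ft_force: [0.2, 0.9, 6.7]
finger_gap: 0.475
[ 0.47659541 -0.21081558  0.00868357] 0.4751153439439743 [0.23784679 0.88661561 6.67835341]
```

View pics/w6.png

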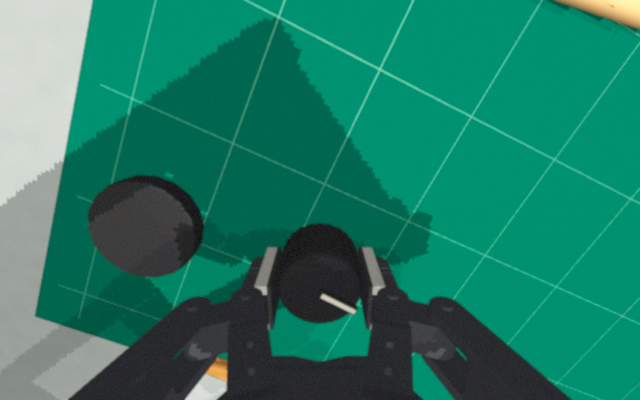

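```bash
python3 -m inch '[{"travel":[-0.02,0,0],"rot":[0,0,0],"fingers":1},{"travel":[-0.05,0,0],"rot":[0,0,0],"fingers":1},{"travel":[-0.05,0,0],"rot":[0,0,0],"fingers":1},{"travel":[0,0,0],"rot":[0,0,0],"fingers":1},{"travel":[0,0,0],"rot":[0,0,0],"fingers":1}]'
python3 -m inch '[{"travel":[0,0,0],"rot":[0,0,0],"fingers":1},{"travel":[0,0,0],"rot":[0,0,0],"fingers":1},{"travel":[0,0,0],"rot":[0,0,0],"fingers":1},{"travel":[0,0,0],"rot":[0,0,0],"fingers":1},{"travel":[0,0,0],"rot":[0,0,0],"fingers":1}]'
python3 - <<'E'
from h import *
im,C,s=shot("wrist","w7"); print(s["tcp_pos"],s["finger_gap"],s["ft_force"])
cv2.imwrite("pics/w7c.png",cv2.resize(im[215:335,245:395],None,fx=5,fy=5,interpolation=2))
a=cv2.imread("pics/w6.png")
cv2.imwrite("pics/w6c.png",cv2.resize(a[215:335,245:395],None,fx=5,fy=5,interpolation=2))
E
```

```text
clock: 9.57
tcp_pos: [0.4751, -0.2099, 0.1268]
orientation: [[-0.0, 0.931, 0.364], [0.0, 0.364, -0.931], [-1.0, -0.0, -0.0]]
ft_force: [0.0, -0.0, -1.6]
finger_gap: 0.475
clock: 10.2
tcp_pos: [0.4755, -0.2101, 0.1272]
orientation: [[-0.0, 0.931, 0.364], [0.0, 0.364, -0.931], [-1.0, -0.0, -0.0]]
ft_force: [-0.0, 0.1, -0.1]
finger_gap: 0.473
[ 0.47548877 -0.21012638  0.12722289] 0.4731903110865641 [-0.04916475  0.13255009 -0.07967058]
```

View pics/w7c.png

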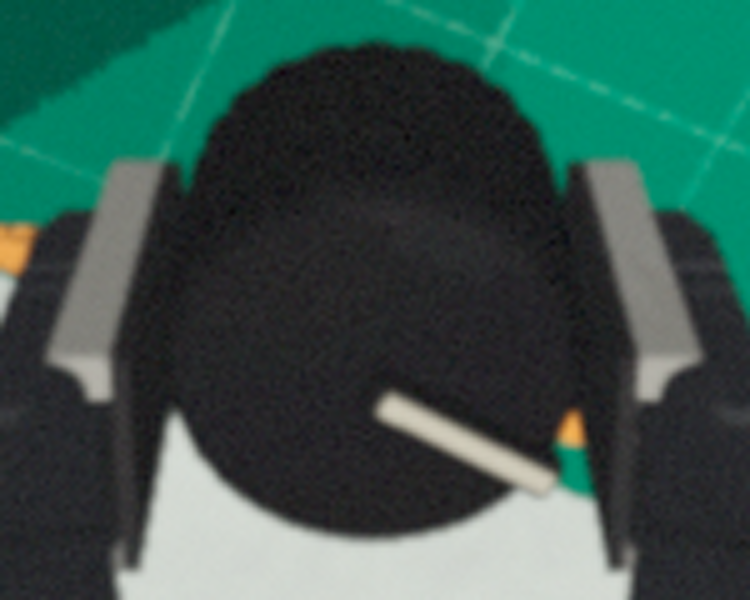

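View pics/w6c.png

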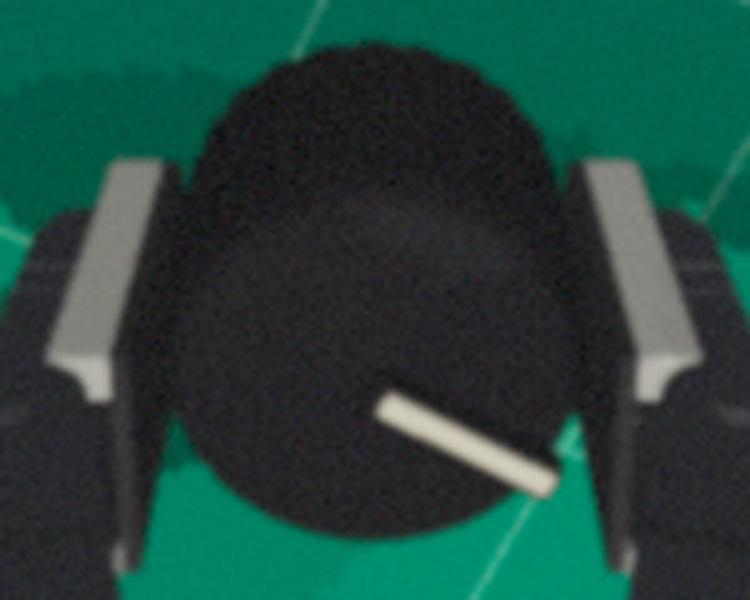

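```bash
python3 - <<'E'
from h import *
s=dict(np.load("pics/w7.npz")); C=cam("wrist",s); im=cv2.imread("pics/w7.png")
g=cv2.cvtColor(im,6); sub=g[288:318,318:358]
R=s["orientation"]; 
m=np.zeros_like(g); m[288:318,318:358]=(sub>120); m[:, :]=m
# keep only line component
n,l,st,ce=cv2.connectedComponentsWithStats(m); 
for i in range(1,n): print(i,st[i],ce[i])
mtop=s["tcp_pos"][2]-.0087+.0375   # rib top height now
print("rib z",mtop)
for uv in [((245+385/5),(215+405/5)),((245+552/5),(215+487/5))]:
    p=ray(C,uv,mtop); print(p, R.T@(p-s["tcp_pos"]))
a=ray(C,(245+385/5,215+405/5),mtop); b=ray(C,(245+552/5,215+487/5),mtop); d=b-a
u=d/np.linalg.norm(d)
print(np.linalg.norm(d),"yaw",np.degrees(np.arctan2(d[1],d[0])),"axis",a-.002*u,b-.021*u, "tool:",R.T@(b-.0205*u-s["tcp_pos"]))
# rim: bottom of top circle (370,537), widest (178..~577)
print(R.T@(ray(C,(245+372/5,215+537/5),mtop-.0025)-s["tcp_pos"]))
o=cv2.resize(im[215:335,245:395],None,fx=5,fy=5,interpolation=2); t=np.linspace(0,6.283,60)
for cy in (0,.001):
  for z,col in((mtop-.0025,(0,0,255)),(mtop-.0345,(255,255,0))):
    c=s["tcp_pos"]+R@np.array([0,cy,0]); P=np.c_[c[0]+.021*np.cos(t),c[1]+.021*np.sin(t),0*t+z]
    cv2.polylines(o,[((proj(C,P)-[245,215]+.5)*5).astype(int)],True,col,1)
cv2.imwrite("pics/w7o.png",o)
E
```

```text
1 [321 294  37  24 271] [341.07380074 306.58302583]
2 [357 301   1   3   3] [357. 302.]
rib z 0.1560228869343445
[ 0.47484513 -0.21154958  0.15602289] [-0.0288     -0.00112038  0.00108844]
[ 0.47201667 -0.22949635  0.15602289] [-0.02880058 -0.01029125  0.01677225]
0.018168292869797736 yaw -98.95629180639685 axis [ 0.47515649 -0.20957396  0.15602289] [ 0.47528597 -0.2087524   0.15602289] tool: [-2.87999228e-02  5.66064732e-05 -9.24410942e-04]
[-0.02629835 -0.01831    -0.00010393]
```

View pics/w7o.png

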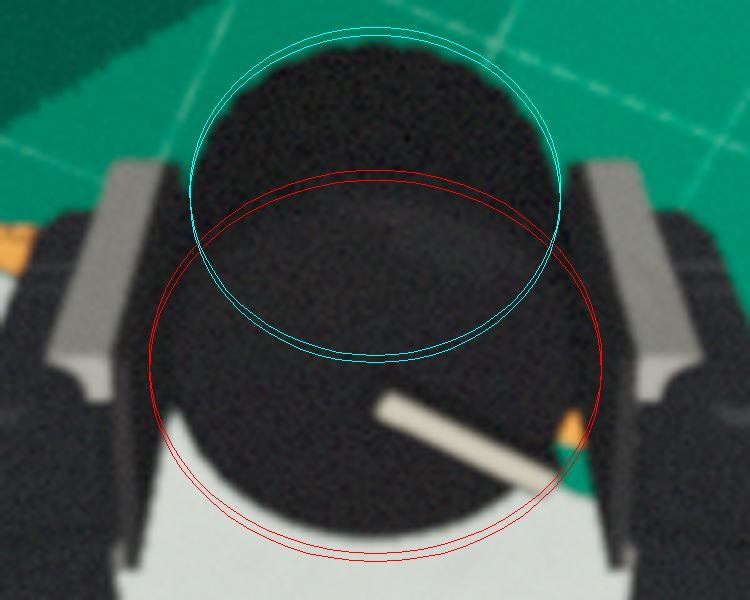

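```bash
python3 - <<'E'
from h import *
from scipy.ndimage import map_coordinates as mc, gaussian_filter as gf
for f in ("w3","w4"):
    s=dict(np.load(f"pics/{f}.npz")); C=cam("wrist",s); g=gf(cv2.cvtColor(cv2.imread(f"pics/{f}.png"),6).astype(float),.6)
    best=[]
    for yaw in np.arange(30,85,1.):
        for off in np.arange(-.004,.0045,.00025):
            y=np.radians(yaw); n=np.array([np.cos(y),np.sin(y)]); t=np.array([-n[1],n[0]])
            c=np.array([.490,.262])+n*off
            L=np.linspace(-.004,.004,40)
            v=[]
            for e in (-.0006,.0006):
                P=np.c_[c+n*e+L[:,None]*t,np.full(40,.087)]
                q=proj(C,P); v.append(mc(g,[q[:,1],q[:,0]],order=1))
            best.append(((v[0]-v[1]).mean(),yaw,off))
    best.sort(reverse=True); print(f,[tuple(np.round(b,4)) for b in best[:8]])
E
```

```text
w3 [(np.float64(30.7099), np.float64(59.0), np.float64(0.002)), (np.float64(30.6958), np.float64(60.0), np.float64(0.002)), (np.float64(30.6701), np.float64(58.0), np.float64(0.002)), (np.float64(30.6605), np.float64(61.0), np.float64(0.002)), (np.float64(30.5927), np.float64(57.0), np.float64(0.002)), (np.float64(30.5686), np.float64(59.0), np.float64(0.0018)), (np.float64(30.5678), np.float64(62.0), np.float64(0.002)), (np.float64(30.5562), np.float64(58.0), np.float64(0.0018))]
w4 [(np.float64(35.6546), np.float64(59.0), np.float64(0.0018)), (np.float64(35.6219), np.float64(60.0), np.float64(0.0018)), (np.float64(35.6195), np.float64(58.0), np.float64(0.0018)), (np.float64(35.5354), np.float64(61.0), np.float64(0.0018)), (np.float64(35.4973), np.float64(57.0), np.float64(0.0018)), (np.float64(35.3746), np.float64(62.0), np.float64(0.0018)), (np.float64(35.3029), np.float64(56.0), np.float64(0.0018)), (np.float64(35.1917), np.float64(59.0), np.float64(0.002))]
```

The knob is held on the TCP axis within 1 mm, its pointer at -99.0°. Both shaft pictures give the flat at 59°, so I'll turn +157.5° while rising.

```bash
python3 -m inch '[{"travel":[-0.025,0,0],"rot":[-10.5,0,0],"fingers":1},{"travel":[-0.025,0,0],"rot":[-10.5,0,0],"fingers":1},{"travel":[-0.025,0,0],"rot":[-10.5,0,0],"fingers":1},{"travel":[0,0,0],"rot":[-10.5,0,0],"fingers":1},{"travel":[0,0,0],"rot":[-10.5,0,0],"fingers":1}]'
python3 -m inch '[{"travel":[0,0,0],"rot":[-10.5,0,0],"fingers":1},{"travel":[0,0,0],"rot":[-10.5,0,0],"fingers":1},{"travel":[0,0,0],"rot":[-10.5,0,0],"fingers":1},{"travel":[0,0,0],"rot":[-10.5,0,0],"fingers":1},{"travel":[0,0,0],"rot":[-10.5,0,0],"fingers":1}]'
python3 -m inch '[{"travel":[0,0,0],"rot":[-10.5,0,0],"fingers":1},{"travel":[0,0,0],"rot":[-10.5,0,0],"fingers":1},{"travel":[0,0,0],"rot":[-10.5,0,0],"fingers":1},{"travel":[0,0,0],"rot":[-10.5,0,0],"fingers":1},{"travel":[0,0,0],"rot":[-10.5,0,0],"fingers":1}]'
python3 - <<'E'
from h import *
s=observe(); d=np.array([.490,.262,.15])-s["tcp_pos"]; print(s["tcp_pos"],s["orientation"].T@d,s["qpos"])
E
```

```text
clock: 10.88
tcp_pos: [0.4757, -0.2103, 0.203]
orientation: [[0.001, 0.272, 0.962], [-0.001, 0.962, -0.272], [-1.0, -0.0, 0.001]]
ft_force: [-0.4, -0.2, -0.7]
finger_gap: 0.476
clock: 11.5
tcp_pos: [0.4755, -0.2102, 0.2024]
orientation: [[0.0, -0.598, 0.802], [-0.0, 0.802, 0.598], [-1.0, -0.0, 0.0]]
ft_force: [-0.5, -0.4, -1.5]
finger_gap: 0.469
clock: 12.12
tcp_pos: [0.4755, -0.2101, 0.2023]
orientation: [[0.0, -1.0, 0.014], [-0.0, 0.014, 1.0], [-1.0, -0.0, -0.0]]
ft_force: [0.3, 0.4, -1.2]
finger_gap: 0.47
[ 0.47548104 -0.21013791  0.20234643] [ 0.0523239  -0.00796097  0.4722965 ] [-3.25390560e+01 -5.30083340e-01  1.04871936e+02 -4.31912812e-04
  7.56535096e+01 -1.21743669e+02]
```

```bash
python3 -m inch '[{"travel":[0,-0.001,0.0525],"rot":[0,0,0],"fingers":1},{"travel":[0,-0.001,0.0525],"rot":[0,0,0],"fingers":1},{"travel":[0,-0.001,0.0525],"rot":[0,0,0],"fingers":1},{"travel":[0,-0.001,0.0525],"rot":[0,0,0],"fingers":1},{"travel":[0,-0.001,0.0525],"rot":[0,0,0],"fingers":1}]'
python3 -m inch '[{"travel":[0,-0.001,0.0525],"rot":[0,0,0],"fingers":1},{"travel":[0,-0.001,0.0525],"rot":[0,0,0],"fingers":1},{"travel":[0,-0.001,0.0525],"rot":[0,0,0],"fingers":1},{"travel":[0.02,0,0.0523],"rot":[0,0,0],"fingers":1},{"travel":[0.03,0,0],"rot":[0,0,0],"fingers":1}]'
python3 -m inch '[{"travel":[0.02,0,0],"rot":[0,0,0],"fingers":1},{"travel":[0,0,0],"rot":[0,0,0],"fingers":1},{"travel":[0,0,0],"rot":[0,0,0],"fingers":1},{"travel":[0,0,0],"rot":[0,0,0],"fingers":1},{"travel":[0,0,0],"rot":[0,0,0],"fingers":1}]'
python3 - <<'E'
from h import *
im,C,s=shot("wrist","w8"); print(s["tcp_pos"],s["orientation"],s["finger_gap"])
im2,_,_=shot("side","s8"); im3,_,_=shot("top","t8")
cv2.imwrite("pics/s8c.png",cv2.resize(im2[190:300,230:370],None,fx=5,fy=5,interpolation=2))
d=np.array([.490,.262,.093])-s["tcp_pos"]; print(s["orientation"].T@d)
E
```

```text
clock: 12.75
tcp_pos: [0.4857, 0.0538, 0.2026]
orientation: [[0.001, -1.0, 0.02], [-0.0, 0.02, 1.0], [-1.0, -0.001, -0.0]]
ft_force: [0.8, 0.6, 0.5]
finger_gap: 0.474
clock: 13.38
tcp_pos: [0.4934, 0.2658, 0.153]
orientation: [[0.003, -1.0, 0.015], [0.002, 0.015, 1.0], [-1.0, -0.003, 0.002]]
ft_force: [0.5, -1.3, -2.1]
finger_gap: 0.472
clock: 14.0
tcp_pos: [0.4936, 0.262, 0.1334]
orientation: [[0.002, -1.0, 0.02], [0.001, 0.02, 1.0], [-1.0, -0.002, 0.001]]
ft_force: [-0.2, -0.0, 0.1]
finger_gap: 0.472
[0.49355563 0.26195682 0.13337824] [[ 1.66981322e-03 -9.99794097e-01  2.02231396e-02]
 [ 6.04373154e-04  2.02241731e-02  9.99795288e-01]
 [-9.99998423e-01 -1.65724907e-03  6.38019303e-04]] 0.47195883403665245
[ 4.03722605e-02  3.62268497e-03 -5.44942584e-05]
```

View pics/w8.png

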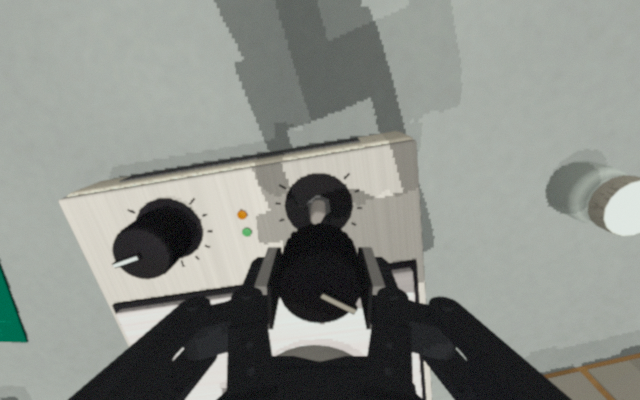

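View pics/s8c.png

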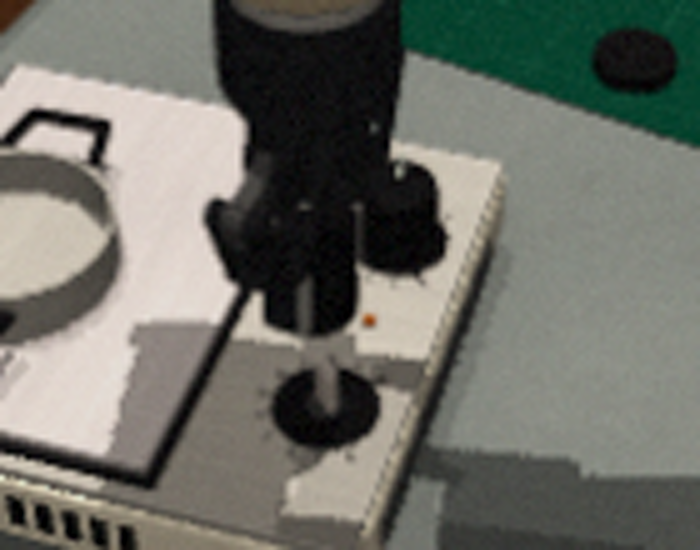

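```bash
python3 - <<'E'
from h import *
s=dict(np.load("pics/w8.npz")); C=cam("wrist",s); im=cv2.imread("pics/w8.png")
x0,y0=280,165; S=9
def D(c,yaw,r,fl,z):
    t0=np.arccos(fl/r); t=np.linspace(t0,2*np.pi-t0,50)+yaw
    return np.c_[c[0]+r*np.cos(t),c[1]+r*np.sin(t),0*t+z]
o=cv2.resize(im[y0:y0+66,x0:x0+80],None,fx=S,fy=S,interpolation=2); cv2.imwrite("pics/w8c.png",o)
for r,z,col in((.0048,.087,(0,0,255)),(.006,.0858,(0,255,255)),(.006,.061,(255,255,0))):
    cv2.polylines(o,[((proj(C,D((.490,.262),np.radians(59),r,.002,z))-[x0,y0]+.5)*S).astype(int)],True,col,1)
t=np.linspace(0,6.283,60)
for rr in (.022,.0225): cv2.polylines(o,[((proj(C,np.c_[.49+rr*np.cos(t),.262+rr*np.sin(t),0*t+.061])-[x0,y0]+.5)*S).astype(int)],True,(0,255,0),1)
cv2.imwrite("pics/w8o.png",o)
E
```

```text
(no output)
```

View pics/w8c.png

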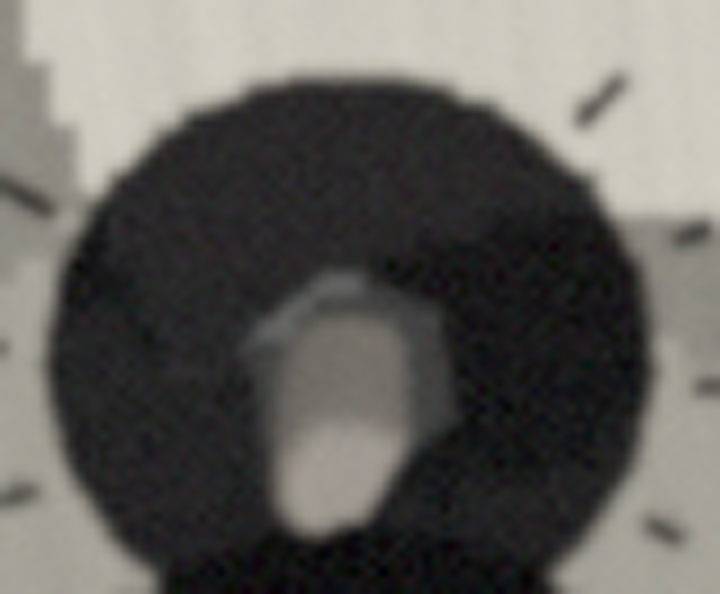

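View pics/w8o.png

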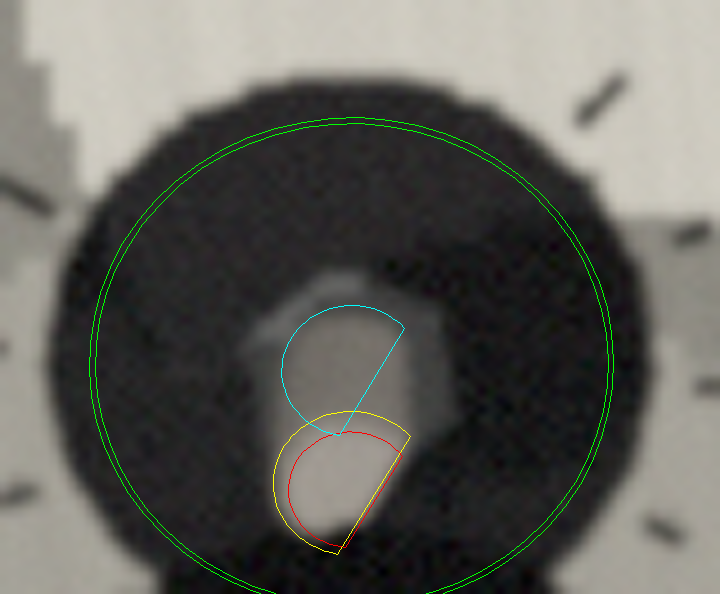

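The shaft seen from the other side matches the model at (0.490, 0.262), flat 59°. The knob's pointer is now at 58.5°. I'll shift 3.3 mm along tool y and descend to just above the tip.

```bash
python3 -m inch '[{"travel":[0.01,0.0033,0],"rot":[0,0,0],"fingers":1},{"travel":[0.012,0,0],"rot":[0,0,0],"fingers":1},{"travel":[0.012,0,0],"rot":[0,0,0],"fingers":1},{"travel":[0,0,0],"rot":[0,0,0],"fingers":1},{"travel":[0,0,0],"rot":[0,0,0],"fingers":1}]'
python3 - <<'E'
from h import *
s=observe(); d=np.array([.490,.262,.0927])-s["tcp_pos"]; print(s["tcp_pos"],s["orientation"].T@d,s["ft_force"],s["wrist_torque"])
im2,_,_=shot("side","s9")
cv2.imwrite("pics/s9c.png",cv2.resize(im2[190:300,230:370],None,fx=5,fy=5,interpolation=2))
E
```

```text
clock: 14.78
tcp_pos: [0.4897, 0.262, 0.0982]
orientation: [[-0.0, -1.0, 0.02], [-0.0, 0.02, 1.0], [-1.0, 0.0, -0.0]]
ft_force: [-0.2, -0.1, -0.5]
finger_gap: 0.476
[0.4896595  0.261995   0.09821293] [ 5.51287330e-03 -3.41166690e-04  1.22183424e-05] [-0.24426596 -0.07589008 -0.46800884] [ 0.01738673 -0.0046108  -0.00592296]
```

View pics/s9c.png

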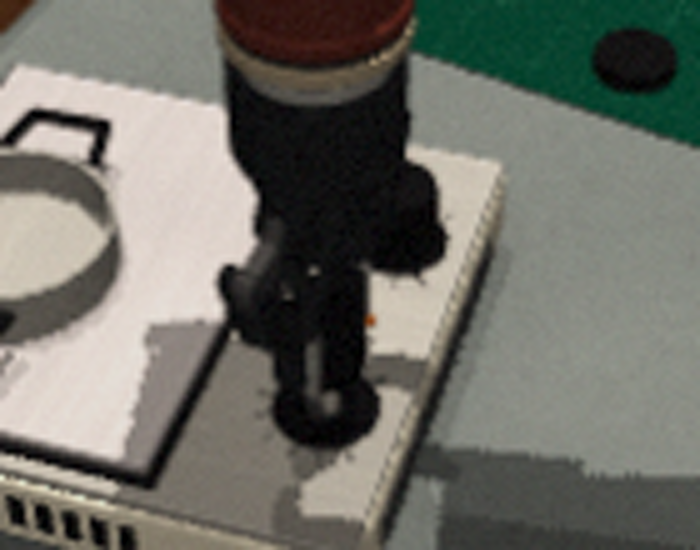

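Aligned above the shaft. I'll descend slowly while watching the force. If the knob only stands on the tip, the spring's 4–8 N will show from z = 0.093 on. If it slides on, force should appear only from about 0.075.

```bash
python3 -m inch '[{"travel":[0.002,0,0],"rot":[0,0,0],"fingers":1},{"travel":[0.002,0,0],"rot":[0,0,0],"fingers":1},{"travel":[0.002,0,0],"rot":[0,0,0],"fingers":1},{"travel":[0.001,0,0],"rot":[0,0,0],"fingers":1},{"travel":[0,0,0],"rot":[0,0,0],"fingers":1}]'
python3 -m inch '[{"travel":[0.001,0,0],"rot":[0,0,0],"fingers":1},{"travel":[0.001,0,0],"rot":[0,0,0],"fingers":1},{"travel":[0.001,0,0],"rot":[0,0,0],"fingers":1},{"travel":[0,0,0],"rot":[0,0,0],"fingers":1},{"travel":[0,0,0],"rot":[0,0,0],"fingers":1}]'
python3 -c "
from cell import observe; s=observe(); print(s['tcp_pos'],s['ft_force'],s['wrist_torque'])"
```

```text
clock: 15.45
tcp_pos: [0.4895, 0.2619, 0.0912]
orientation: [[-0.0, -1.0, 0.02], [-0.0, 0.02, 1.0], [-1.0, 0.0, -0.0]]
ft_force: [0.0, -0.4, -2.3]
finger_gap: 0.477
clock: 16.08
tcp_pos: [0.4896, 0.262, 0.0885]
orientation: [[-0.0, -1.0, 0.02], [-0.0, 0.02, 1.0], [-1.0, 0.0, -0.0]]
ft_force: [-2.0, -0.6, 3.1]
finger_gap: 0.469
[0.48958729 0.26196203 0.08848844] [-2.02403835 -0.55977199  3.07328259] [-0.21231233  0.3955327   0.01710942]
```

```bash
python3 -m inch '[{"travel":[0,0.0005,-0.0002],"rot":[0,0,0],"fingers":1},{"travel":[0.001,0,0],"rot":[0,0,0],"fingers":1},{"travel":[0.001,0,0],"rot":[0,0,0],"fingers":1},{"travel":[0,0,0],"rot":[0,0,0],"fingers":1},{"travel":[0,0,0],"rot":[0,0,0],"fingers":1}]'
python3 -c "
from cell import observe; s=observe(); print(s['tcp_pos'],s['ft_force'],s['wrist_torque'])"
```

```text
clock: 16.7
tcp_pos: [0.4889, 0.2617, 0.086]
orientation: [[-0.0, -1.0, 0.02], [-0.0, 0.02, 1.0], [-1.0, 0.0, -0.0]]
ft_force: [-1.5, 0.3, -1.3]
finger_gap: 0.475
[0.48891783 0.26168883 0.08603635] [-1.54006566  0.29030591 -1.30292178] [-0.04838809  0.11603843  0.03404735]
```

Vertical force is back near zero at 6–7 mm of insertion, so the knob is sliding on. I'll ease the rest of the side force and carry on.

```bash
python3 -m inch '[{"travel":[0.001,0.0003,0],"rot":[0,0,0],"fingers":1},{"travel":[0.0015,0,0],"rot":[0,0,0],"fingers":1},{"travel":[0.0015,0,0],"rot":[0,0,0],"fingers":1},{"travel":[0.001,0,0],"rot":[0,0,0],"fingers":1},{"travel":[0,0,0],"rot":[0,0,0],"fingers":1}]'
python3 -c "
from cell import observe; s=observe(); print(s['tcp_pos'],s['ft_force'],s['wrist_torque'])"
```

```text
clock: 17.32
tcp_pos: [0.4888, 0.2618, 0.0812]
orientation: [[-0.0, -1.0, 0.02], [0.0, 0.02, 1.0], [-1.0, 0.0, 0.0]]
ft_force: [0.3, -0.5, -0.3]
finger_gap: 0.471
[0.48881022 0.26180723 0.08119885] [ 0.2944246  -0.46702284 -0.31387877] [-0.01276155  0.0657564   0.02494679]
```

No force at 11.5 mm depth, so the fit is free.

```bash
python3 -m inch '[{"travel":[0.002,0,0],"rot":[0,0,0],"fingers":1},{"travel":[0.002,0,0],"rot":[0,0,0],"fingers":1},{"travel":[0.001,0,0],"rot":[0,0,0],"fingers":1},{"travel":[0,0,0],"rot":[0,0,0],"fingers":1},{"travel":[0,0,0],"rot":[0,0,0],"fingers":1}]'
python3 -c "
from cell import observe; s=observe(); print(s['tcp_pos'],s['ft_force'],s['wrist_torque'])"
python3 -m inch '[{"travel":[0.001,0,0],"rot":[0,0,0],"fingers":1},{"travel":[0.0005,0,0],"rot":[0,0,0],"fingers":1},{"travel":[0,0,0],"rot":[0,0,0],"fingers":1},{"travel":[0,0,0],"rot":[0,0,0],"fingers":1},{"travel":[0,0,0],"rot":[0,0,0],"fingers":1}]'
python3 -c "
from cell import observe; s=observe(); print(s['tcp_pos'],s['ft_force'],s['wrist_torque'])"
```

```text
clock: 17.95
tcp_pos: [0.4888, 0.2618, 0.0763]
orientation: [[-0.0, -1.0, 0.02], [0.0, 0.02, 1.0], [-1.0, 0.0, 0.0]]
ft_force: [0.2, 0.5, -0.0]
finger_gap: 0.474
[0.4887961  0.26178937 0.07629168] [ 0.22408744  0.51112258 -0.04472164] [ 0.001197    0.04432628 -0.05149937]
clock: 18.58
tcp_pos: [0.4888, 0.2618, 0.0748]
orientation: [[0.0, -1.0, 0.02], [0.0, 0.02, 1.0], [-1.0, -0.0, 0.0]]
ft_force: [-0.6, -0.1, -1.5]
finger_gap: 0.478
[0.48878753 0.26178655 0.07478856] [-0.57705917 -0.12373432 -1.49655916] [-0.04076507 -0.01149431  0.01010053]
```

```bash
python3 -m inch '[{"travel":[0.001,0,0],"rot":[0,0,0],"fingers":1},{"travel":[0.001,0,0],"rot":[0,0,0],"fingers":1},{"travel":[0,0,0],"rot":[0,0,0],"fingers":1},{"travel":[0,0,0],"rot":[0,0,0],"fingers":1},{"travel":[0,0,0],"rot":[0,0,0],"fingers":1}]'
python3 -c "
from cell import observe; s=observe(); print(s['tcp_pos'],s['ft_force'],s['wrist_torque'])"
python3 -m inch '[{"travel":[0.001,0,0],"rot":[0,0,0],"fingers":1},{"travel":[0.001,0,0],"rot":[0,0,0],"fingers":1},{"travel":[0,0,0],"rot":[0,0,0],"fingers":1},{"travel":[0,0,0],"rot":[0,0,0],"fingers":1},{"travel":[0,0,0],"rot":[0,0,0],"fingers":1}]'
python3 -c "
from cell import observe; s=observe(); print(s['tcp_pos'],s['ft_force'],s['wrist_torque'])"
```

```text
clock: 19.2
tcp_pos: [0.4889, 0.2618, 0.073]
orientation: [[0.0, -1.0, 0.02], [0.0, 0.02, 1.0], [-1.0, -0.0, 0.0]]
ft_force: [-2.1, -1.6, 4.5]
finger_gap: 0.476
[0.48888676 0.26183604 0.07295673] [-2.09187234 -1.58791447  4.48147855] [-0.14921136  0.37518507  0.02610065]
clock: 19.82
tcp_pos: [0.4889, 0.2618, 0.071]
orientation: [[0.0, -1.0, 0.02], [0.0, 0.02, 1.0], [-1.0, -0.0, 0.0]]
ft_force: [-2.2, -0.8, 6.4]
finger_gap: 0.472
[0.4889037  0.26183253 0.07096425] [-2.23312884 -0.77221054  6.43880289] [-0.2213723   0.44148743  0.00554678]
```

```bash
python3 -m inch '[{"travel":[0.001,0,0],"rot":[0,0,0],"fingers":1},{"travel":[0.0005,0,0],"rot":[0,0,0],"fingers":1},{"travel":[0,0,0],"rot":[0,0,0],"fingers":1},{"travel":[0,0,0],"rot":[0,0,0],"fingers":1},{"travel":[0,0,0],"rot":[0,0,0],"fingers":1}]' 80
python3 -c "
from cell import observe; s=observe(); print(s['tcp_pos'],s['ft_force'],s['wrist_torque'])"
python3 -m inch '[{"travel":[0.0005,0,0],"rot":[0,0,0],"fingers":1},{"travel":[0,0,0],"rot":[0,0,0],"fingers":1},{"travel":[0,0,0],"rot":[0,0,0],"fingers":1},{"travel":[0,0,0],"rot":[0,0,0],"fingers":1},{"travel":[0,0,0],"rot":[0,0,0],"fingers":1}]'
python3 -c "
from cell import observe; s=observe(); print(s['tcp_pos'],s['ft_force'],s['wrist_torque'])"
```

```text
clock: 20.45
tcp_pos: [0.4889, 0.2618, 0.0697]
orientation: [[0.0, -1.0, 0.02], [0.0, 0.02, 1.0], [-1.0, -0.0, 0.0]]
ft_force: [-3.4, -1.8, 7.4]
finger_gap: 0.471
[0.48893692 0.26183169 0.06967352] [-3.44736261 -1.84681833  7.44898023] [-0.25952247  0.54838112  0.02004973]
clock: 21.08
tcp_pos: [0.489, 0.2619, 0.0696]
orientation: [[0.0, -1.0, 0.02], [0.0, 0.02, 1.0], [-1.0, -0.0, 0.0]]
ft_force: [-4.6, -2.1, 11.0]
finger_gap: 0.467
[0.48897931 0.26185789 0.0696026 ] [-4.61404797 -2.10454778 10.97407173] [-0.37014023  0.71201981 -0.03091299]
```

The stop is reached: total travel since touching the tip is 23 mm (18 mm bore + 5 mm press), and force rises without motion. I'll check the pointer and the grip in pictures.

```bash
python3 - <<'E'
from h import *
im,C,s=shot("wrist","w10"); im2,_,_=shot("side","s10")
a=cv2.resize(im[150:335,195:395],None,fx=3,fy=3,interpolation=2)
cv2.imwrite("pics/w10c.png",a)
cv2.imwrite("pics/s10c.png",cv2.resize(im2[190:300,230:370],None,fx=5,fy=5,interpolation=2))
z=s["tcp_pos"][2]+.0288
print(s["finger_gap"],s["ft_force"])
for q in ["pointer"]: print(vision.recognise(q,"wrist"))
E
```

```text
0.4673468580629582 [-4.61404797 -2.10454778 10.97407173]
[{'centre': [0.4806, 0.2643, 0.0977], 'score': 0.64}]
```

View pics/w10c.png

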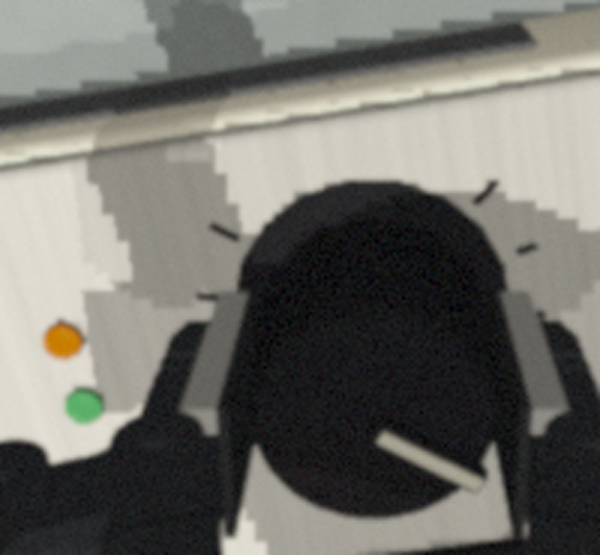

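View pics/s10c.png

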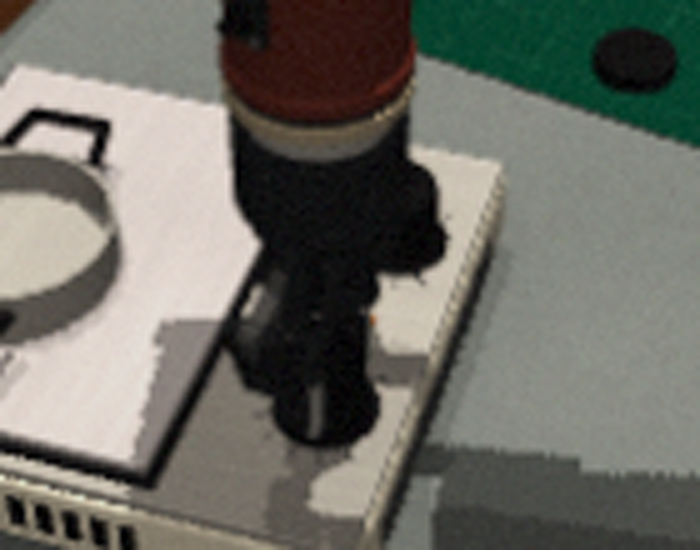

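The pointer is in the same place in the hand as at pick-up: (322,296)→(355,312). So the knob has not slipped, and its underside is at 0.0696 − 0.0057 = 0.064 m, exactly the pressed-to-stop height.

```bash
python3 -c "
from cell import observe, manip; print(manip.finish_job()); s=observe(); print(s['clock'],s['tcp_pos'],s['ft_force'],s['finger_gap'])"
```

```text
the job is handed in; nothing more can be done
None
the job is handed in; nothing more can be done
```

I picked up the knob, turned it about 157.5° to match the D-shaft's flat and slid it onto the shaft. It is pressed to the spring stop, and I handed the job in at about 21 s, still gripping it at 80 N. No verdict is reported, so the result rests on these last checks:

- **Home:** the tool went down 23 mm from the expected touch height, which is the 18 mm bore plus the 5 mm press. There was brief side contact on the chamfer at the start, and then it slid freely at nearly zero force.
- **Pressed in:** the spring force rose from 4.5 to 7.4 N, then to 11 N with almost no further movement, which is the stop. The knob's underside works out at 64 mm above the table, the pressed-to-stop height.
- **Orientation:** the pointer was at about 58.5° just before insertion and the flat is at about 59°. In the last wrist picture the pointer sits in the same place in the gripper as at pick-up, so the knob had not slipped.
- **Side force:** about 4–5 N remained at the end, which suggests an offset within the bore's clearance. I left it.
- **Not checked:** I did not measure the other control's pointer or the bystanders again afterwards. The last side-view crop shows the lid, the pan and the other control looking unmoved.

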